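# Fill the cell tray's row, then hold the green cell in the photometer beam

## Task

Stand the two amber cells in the two empty pockets of the blue tray, set down and not dropped, to complete its grid; then hold the green cell upright and square in the photometer's light path, half way along the gap, so that the beam passes through the middle of both its clear windows. Grip the cells by their white frosted faces only, never by windows or stopper, and leave the clear cells, the bottle and the tip box where they are. Finish while still holding the green cell motionless there, clear of the photometer: do not put it down or let go.

Things in the scene. Friction and masses are not known exactly. Their poses are not given: they have to be found in the camera images.
- green_cell: Green glass cell, 50 g, upright: 34 mm along own x between 2 clear windows (12 x 42 mm, 1 mm proud), 18 mm along own y between 2 opaque white frosted faces (32 mm long, 50 tall). Green stopper on top 28 x 12 x 8 mm, 3 mm in from the frosted faces; 58 mm in all. Origin: centre of underside, z up; half a turn looks the same. Loose on the bench, in line with the ambers, any order
- green_cell_middle (a point): the middle of the green cell's glass, on the line through the middles of its two clear windows, 25 mm above its underside
- amber_cell_1: Amber glass cell, 50 g, upright: 34 mm along own x between 2 clear windows (12 x 42 mm, 1 mm proud), 18 mm along own y between 2 opaque white frosted faces (32 mm long, 50 tall). Orange stopper on top 28 x 12 x 8 mm, 3 mm in from the frosted faces; 58 mm in all. Origin: centre of underside, z up; half a turn looks the same. Starts loose on the bench; both ambers are alike
- amber_cell_2: Amber glass cell, 50 g, upright: 34 mm along own x between 2 clear windows (12 x 42 mm, 1 mm proud), 18 mm along own y between 2 opaque white frosted faces (32 mm long, 50 tall). Orange stopper on top 28 x 12 x 8 mm, 3 mm in from the frosted faces; 58 mm in all. Origin: centre of underside, z up; half a turn looks the same. Starts loose on the bench; both ambers are alike
- tray: blue tray, fixed, 130 (x) x 140 (y) x 14 mm; origin: centre of underside, z up. Pockets in a 2 x 2 grid at x = -30, +30, y = -32, +32 mm, each 42 mm (x) x 26 (y), 9 deep, floor 5 mm over the bench: a cell stands in one with windows along the tray's x and 4 mm play each side. Row x = -30 starts empty, row x = +30 holds the clear cells. Left or right of the cells, photometer opposite
- tray_hole0 (a point): the centre of the mouth of the empty pocket at x = -30, y = -32 mm of the tray, level with the tray's top, 14 mm above the bench
- tray_hole1 (a point): the centre of the mouth of the empty pocket at x = -30, y = +32 mm of the tray, level with the tray's top, 14 mm above the bench
- photometer: open photometer, fixed; origin: centre of underside, z up. Base 250 (x) x 90 (y) x 12 mm; cream lamp housing at its -x end (70 x 75 mm) and detector housing at +x (65 x 75 mm), tops 150 mm over the bench; a gap of 115 mm between, open above. The thin pale-green beam (4 mm thick) runs along its own x, mid-width, 120 mm over the bench
- beam_middle (a point): the point of the beam half way along the gap, 120 mm above the bench; x along the beam, z up
- clear_cell_1: Colourless glass cell, 50 g, upright: 34 mm along own x between 2 clear windows (12 x 42 mm, 1 mm proud), 18 mm along own y between 2 opaque white frosted faces (32 mm long, 50 tall). White stopper on top 28 x 12 x 8 mm, 3 mm in from the frosted faces; 58 mm in all. Origin: centre of underside, z up; half a turn looks the same. Stands in the tray; bystander
- clear_cell_2: Colourless glass cell, 50 g, upright: 34 mm along own x between 2 clear windows (12 x 42 mm, 1 mm proud), 18 mm along own y between 2 opaque white frosted faces (32 mm long, 50 tall). White stopper on top 28 x 12 x 8 mm, 3 mm in from the frosted faces; 58 mm in all. Origin: centre of underside, z up; half a turn looks the same. Stands in the tray; bystander
- reagent_bottle: a brown reagent bottle, 54 mm across and 90 mm tall, loose, beyond the cells; bystander. Origin: centre of the underside
- tip_box: a yellow box of pipette tips, 85 x 120 x 56 mm, loose, beyond the cells; bystander. Origin: centre of the underside

How it is judged:
By the outcome, as a careful person would: the job done as asked, in the order asked, and still so for the second after the job is handed in, while the arm keeps its last pose, push and grip.
It also fails if it takes over 62 s, if anything falls off the work surface, if the arm or the gripper's body presses on something with over 40 N, if the wrist force passes 120 N, or if a joint passes its speed limit or range.

## Robot

A 6-joint arm with a two-finger parallel gripper is mounted at the origin on the work surface. World frame = base frame: x ahead of the robot, y to its left, z up, the work surface at z = 0. Lengths are in m, angles in degrees, forces in N, time in s.
With the tool pointing down it reaches from about 0.275 to 1 m from the base axis. Payload 8.4 kg.
Tool frame: the origin (TCP) lies at the very end of the fingers, on their centre line; the grasp point (between the pads) lies grip_depth behind it (grip_depth is the distance from the TCP to the grasp point, in m); x points along the fingers, y is the direction in which the jaws open and shut, and the axes are right-handed (so a half turn about x gives the same grasp; the last joint's range is limited). The gripper opens to 85 mm and grips with 20 to 120 N. Pads are 22 mm wide; open, the fingers measure 114 mm over their backs; the gripper's body (76 mm by 85 mm) begins 54 mm behind the grasp point. The pads swing forward as they close: fully open they stand 13 mm farther back than shut.
Start: joints at [-72.101, 20.225, 93.587, -0, 66.188, -0.138], TCP at [0.194, -0.594, 0.231] pointing down, gripper open.
Joint ranges: [-150.9, 150.9], [-52.94, 120.26], [3.33, 152.33], [-74.26, 254.26], [0, 154.13], [-172.89, 172.89]. Speed limits (degrees/s): [127.2, 127.2, 159.86, 180, 180, 180].

## Interface

Orientations are given as [roll, pitch, yaw] about the fixed x, y, z axes, in that order (R = Rz(yaw) Ry(pitch) Rx(roll)).
In Python, from cell import * gives the robot as it stands. The module is installed in compiled form; this text tells all that it offers.
- The arm moves only by the tool carry_out, never from a script. Its argument "commands" is one flat list of numbers, 7 for each row, row after row: the opening in per cent of the stroke, from 0 (shut) to 100 (fully open), then the shift along the world's x, y, z scaled (see below), then the turn, a rotation vector about the world's x, y, z scaled (see below). In form: [claw, tx, ty, tz, rx, ry, rz, claw, tx, ty, tz, rx, ry, rz, ...]. A call has exactly 10 rows; each row is the pose to reach, as a shift and turn from the pose commanded when the call began, turning the shorter way round; what a row does not reach only later rows make up. The controller multiplies each number of a shift by 40 cm and each number of a turn by pi rad. A row lasts 1/8 s, in which the tool goes at most 62.5 mm and 10.7 degrees, less where a joint would pass 70% of its speed; a pose out of reach is approached as far as the arm can. A call with a number of a shift or a turn outside -1 to 1 is refused whole. A call with a gripper value outside its range is refused whole. The fingers move at their own pace and stop on an object; "grip_force" is the grip in N (left out, the last holds). Time passes only in rows, so rows that repeat a pose let the fingers close, or fill a call up. It gives the time, the measured TCP pose, the force and the opening at its end, in the units of the state.
- sense(): the state, without advancing time (a new reading comes with each control period).
- camera(name): name is "side" or "top" or "wrist"; returns a dict with "color" (400x640x3 uint8, blue, green, red), "fx", "fy", "cx", "cy" (pixels), "dist_coeffs" ([k1, k2, p1, p2, k3] as OpenCV has them; the pictures are not rectified), "cam_to_world" (4x4, takes a point from camera to world coordinates). Camera axes: x right, y down, z forward; pixel columns grow to the right and rows downward; lengths in m; the calibration is good to about 2 mm. A picture is of the moment at which its call begins. There is no depth.
- finish_job(): hands the job in, once; it reports no verdict.
The state is a dict: "clock": time; "joint_pos": joint angles; "dq": joint speeds; "effort": joint torques, N m; "position": TCP position; "ee_rot": TCP orientation; "contact_force": force on the tool from outside, world axes, zero at the start; "moment": the same for the moment, N m; "grip_width": finger opening in m.
Only numpy, scipy, OpenCV 4.12 (cv2) and the standard library are available. Lean on these libraries where they do the work, as an engineer would, in place of code of your own. Each camera call takes 0.05 s, during which the arm holds its last target. There are 200 camera calls.

## Working session

There is one attempt and no reset: what is moved stays moved. The work goes in short steps, Python scripts to look and compute and a tool call to move; the robot and the scene stay as the last step left them, time stands still between calls to the robot, and variables do not carry over. Pictures are saved under pics/ and viewed, about 8 in all and at most 12, crops included, and the job is handed in when it is done.

Besides the shell and the picture viewer there is one more tool, called after ">>>" by a JSON object that holds its "fn" and its "kwargs", one argument or row to a line. carry_out: Moves the arm, as the interface text tells. Shifts and turns lie within -1 to 1; 1 stands for 40 cm of shift or pi rad of turn. Its arguments: {"type":"object","properties":{"commands":{"type":"array"},"grip_force":{"type":"number"}},"required":["commands"]}

```bash
mkdir -p pics; ls; python3 - <<'E'
from cell import *
import cv2
s=sense();print(s)
for n in ("side","top"):
    c=camera(n);cv2.imwrite(f"pics/{n}0.png",c["color"])
    print(n,c["fx"],c["fy"],c["cx"],c["cy"],c["dist_coeffs"]);print(c["cam_to_world"])
E
```

```text
pics
{'clock': 0.0, 'joint_pos': array([-7.21025085e+01,  2.02614401e+01,  9.36302795e+01,  2.48658699e-04,
        6.61884849e+01, -1.38548358e-01]), 'dq': array([ 0.02637161,  0.0500215 ,  0.09321951,  0.01605251, -0.06311864,
        0.04878278]), 'effort': array([ 1.60836793e-03, -6.05236030e+01, -3.42068338e+01,  1.32351656e-04,
        9.37714329e-03, -1.44750021e-05]), 'position': array([ 0.19334917, -0.59382477,  0.23056411]), 'ee_rot': array([-90.30096151,  89.91979518, 107.73497776]), 'contact_force': array([0.78153968, 0.46955877, 1.10590483]), 'moment': array([-0.03250727,  0.00260469, -0.00265885]), 'grip_width': 0.08539564130133873}
side 363.29700169265044 363.29700169265044 318.9664511314283 192.24590683572907 [-0.04139426  0.          0.          0.          0.        ]
[[ 0.97465176 -0.15602157  0.1603472   0.48628013]
 [-0.22306659 -0.73273391  0.64291703 -0.50472082]
 [ 0.01718291 -0.66238831 -0.7489636   0.69955881]
 [ 0.          0.          0.          1.        ]]
top 421.23822703036205 421.23822703036205 318.6639401317228 195.18628860986453 [-0.05877876  0.          0.          0.          0.        ]
[[-0.06751777 -0.97705966  0.20197963  0.36217217]
 [-0.99771565  0.06656558 -0.011511    0.02937787]
 [-0.00219796 -0.20229544 -0.97932207  1.18593958]
 [ 0.          0.          0.          1.        ]]
```

View pics/top0.png

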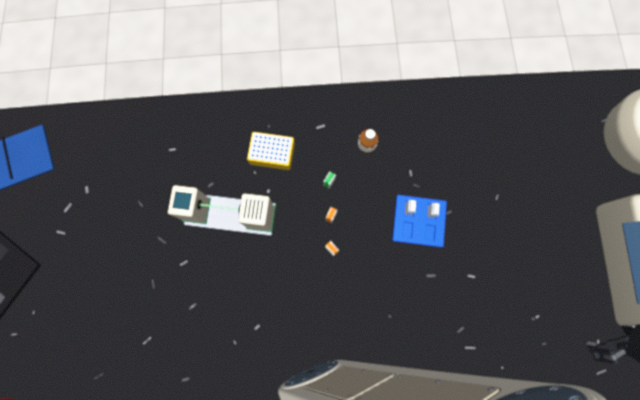

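View pics/side0.png

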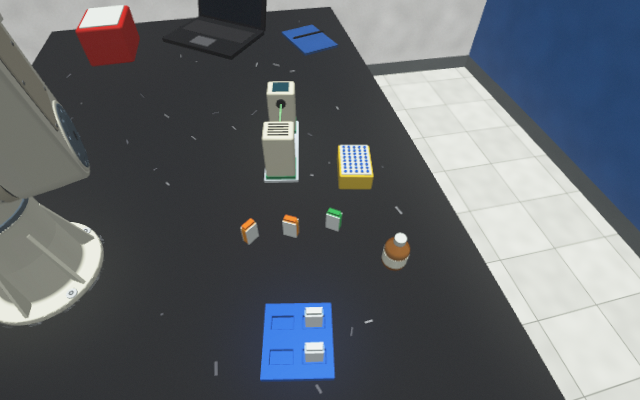

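The top view shows the green cell at (330,179), ambers at (331,214) and (332,247), the tray at (420,221) with its empty row towards the bottom of the image, and the photometer at (225,212). The side view shows the same layout, with ambers at (249,231) and (291,226), green at (334,219) and the tray at (298,340). Next I'll measure roughly, then refine with the wrist camera.

```bash
cat > h.py <<'E'
import cv2,numpy as np
from cell import *
def rays(c,px):
    K=np.array([[c["fx"],0,c["cx"]],[0,c["fy"],c["cy"]],[0,0,1.]])
    u=cv2.undistortPoints(np.array(px,float).reshape(-1,1,2),K,np.array(c["dist_coeffs"],float)).reshape(-1,2)
    T=np.array(c["cam_to_world"]);return T[:3,3],np.c_[u,np.ones(len(u))]@T[:3,:3].T
def onplane(c,px,z):
    o,d=rays(c,px);return (o+d*((z-o[2])/d[:,2])[:,None])[:,:2]
def project(c,P):
    T=np.linalg.inv(np.array(c["cam_to_world"]));K=np.array([[c["fx"],0,c["cx"]],[0,c["fy"],c["cy"]],[0,0,1.]])
    return cv2.projectPoints(np.array(P,float).reshape(-1,1,3),cv2.Rodrigues(T[:3,:3])[0],T[:3,3],K,np.array(c["dist_coeffs"],float))[0].reshape(-1,2)
def blobs(c,lo,hi,amin=20):
    m=cv2.inRange(cv2.cvtColor(c["color"],cv2.COLOR_BGR2HSV),lo,hi)
    cs=cv2.findContours(m,cv2.RETR_EXTERNAL,cv2.CHAIN_APPROX_NONE)[0]
    return [k for k in cs if cv2.contourArea(k)>=amin]
def rect(c,k,z):
    "min-area rectangle on plane z: centre, long, short (mm), angle of the long side (deg)"
    (p,wh,a)=cv2.minAreaRect((onplane(c,k.reshape(-1,2),z)*1000).astype(np.float32))
    if wh[0]<wh[1]: wh=wh[::-1];a+=90
    return np.round(p,1),np.round(wh,1),round((a+90)%180-90,1)
ORANGE=((5,130,120),(20,255,255));GREEN=((50,100,60),(80,255,255));BLUE=((100,120,90),(125,255,255))
E
python3 - <<'E'
from h import *
for n in("top","side"):
    c=camera(n)
    for nm,r,z in(("o",ORANGE,.056),("g",GREEN,.056),("b",BLUE,.014)):
        for k in blobs(c,*r,12 if nm!="b" else 800):print(n,nm,cv2.boundingRect(k),rect(c,k,z))
    print(onplane(c,[[186,193],[256,205]] if n=="top" else [[281,87],[279,129]],.15))
E
```

```text
top o (326, 242, 12, 12) (array([450.4,  -9.8]), array([35.8,  9.5]), 41.0)
top o (327, 207, 9, 14) (array([542. , -13.4]), array([38.1, 11.9]), -32.8)
top o (360, 130, 18, 17) (array([ 746.7, -132.8]), array([49.3, 43.3]), 60.3)
top g (324, 172, 10, 16) (array([639. , -13.7]), array([46.9, 11.8]), -28.3)
top b (392, 194, 56, 54) (array([ 512.9, -263. ]), array([147.9, 138.6]), 78.7)
top b (0, 124, 54, 66) (array([785.1, 896.6]), array([171.5, 155.4]), -73.0)
[[0.60428497 0.35176826]
 [0.56146298 0.17540141]]
side o (386, 238, 24, 20) (array([ 749. , -139.1]), array([49.9, 43.3]), -36.8)
side o (241, 218, 14, 24) (array([444.4, -21.5]), array([60.3, 24.9]), 64.7)
side o (283, 214, 16, 20) (array([549.7, -25.6]), array([56.3, 25.5]), -61.8)
side g (326, 207, 16, 21) (array([647.2, -28.6]), array([56.9, 28.2]), -68.9)
side g (266, 176, 29, 3) (array([541.6, 116.3]), array([68.8,  6.8]), -12.0)
side b (260, 302, 75, 80) (array([ 512.5, -264. ]), array([144.9, 132.7]), 78.7)
side b (282, 25, 56, 30) (array([779.1, 910. ]), array([221.8, 154.2]), -72.7)
side b (470, 0, 170, 231) (array([1760.8,  687.5]), array([1809.1,  694.9]), 45.0)
[[0.58815921 0.36123618]
 [0.5556049  0.18318917]]
```

```bash
python3 - <<'E'
from h import *
import cell
from scipy.spatial.transform import Rotation as R
print([n for n in dir(cell) if n[0]!='_'], getattr(cell,'grip_depth',None))
s=sense();r=R.from_euler('xyz',s["ee_rot"],degrees=True).as_matrix();print(r.round(3))
c=camera("wrist");T=np.array(c["cam_to_world"]);print(c["fx"],c["cx"],c["cy"],c["dist_coeffs"])
print("cam in tool",(r.T@(T[:3,3]-s["position"])).round(4));print((r.T@T[:3,:3]).round(3));print(T.round(3))
c=camera("top")
for k in blobs(c,(0,0,150),(179,70,255),60):print(cv2.boundingRect(k),rect(c,k,.15))
E
```

```text
['PlanningError', 'camera', 'finish_job', 'grip_depth', 'sense'] 0.0187
[[-0.     0.31  -0.951]
 [ 0.001 -0.951 -0.31 ]
 [-1.    -0.001  0.   ]]
288.12014892551355 318.14655939505013 198.73125468599338 [-0.0516917  0.         0.         0.         0.       ]
cam in tool [-0.1426  0.0002 -0.0705]
[[-0.    -0.281  0.96 ]
 [ 1.    -0.002 -0.   ]
 [ 0.002  0.96   0.281]]
[[ 0.308 -0.913 -0.268  0.261]
 [-0.951 -0.296 -0.086 -0.572]
 [-0.001  0.281 -0.96   0.373]
 [ 0.     0.     0.     1.   ]]
(279, 391, 25, 9) (array([108.6, 113.1]), array([55.7, 17.7]), 86.4)
(347, 375, 46, 25) (array([112.1, -70.9]), array([118.1,   6.2]), -67.0)
(283, 366, 55, 24) (array([140.2,  64.7]), array([135. ,  12.6]), -73.0)
(429, 203, 10, 14) (array([ 519.9, -268.8]), array([32.5, 23.4]), 1.2)
(406, 200, 10, 14) (array([ 531.6, -210.2]), array([33.5, 22.6]), -6.5)
(630, 195, 10, 27) (array([ 488.1, -794.6]), array([70.3, 24.9]), -12.7)
(184, 194, 88, 41) (array([552. , 241.4]), array([220.6,  96.8]), 79.3)
(168, 185, 30, 32) (array([585.2, 361.3]), array([76.9, 66.2]), -11.1)
(249, 133, 43, 31) (array([709.2, 134. ]), array([102.6,  71.5]), 77.5)
(365, 129, 11, 10) (array([ 729.9, -126.7]), array([26.3, 24.7]), 86.2)
(618, 90, 22, 71) (array([ 719.7, -831.5]), array([204.5,  60.7]), -13.9)
(0, 0, 640, 109) (array([989.7, -11.4]), array([1881.9,  344.3]), 86.0)
```

>>> {"fn": "carry_out", "kwargs": {
  "commands": [100, 0.765, 0.885, 0.05, 0, 0, 0, 100, 0.765, 0.885, 0.05, 0, 0, 0, 100, 0.765, 0.885, 0.05, 0, 0, 0, 100, 0.765, 0.885, 0.05, 0, 0, 0, 100, 0.765, 0.885, 0.05, 0, 0, 0, 100, 0.765, 0.885, 0.05, 0, 0, 0, 100, 0.765, 0.885, 0.05, 0, 0, 0, 100, 0.765, 0.885, 0.05, 0, 0, 0, 100, 0.765, 0.885, 0.05, 0, 0, 0, 100, 0.765, 0.885, 0.05, 0, 0, 0]
}}

```text
clock: 1.55
position: [0.4991, -0.2406, 0.2511]
ee_rot: [-1.5, 90.0, -163.5]
contact_force: [0.7, 1.1, 0.2]
grip_width: 0.0854
```

```bash
python3 - <<'E'
from h import *
s=sense();print(s["clock"],s["position"],s["dq"].round(2))
c=camera("wrist");cv2.imwrite("pics/w1.png",c["color"]);np.save("w1.npy",c,allow_pickle=True)
E
```

```text
1.55 [ 0.4990531  -0.24060162  0.25111841] [-1.05 -0.14  0.2  -0.01 -0.03  0.03]
```

View pics/w1.png

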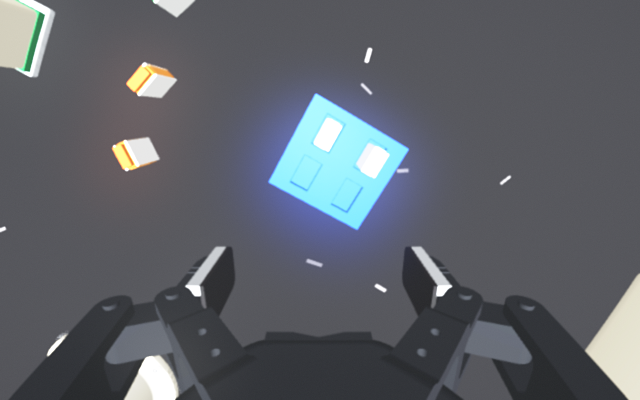

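The view shows the tray corners near (317,94), (409,149), (358,229) and (269,183), its empty pockets at (307,172) and (347,195), and the ambers at (152,80) and (135,152). I'll take a second view over the cells and the photometer.

>>> {"fn": "carry_out", "kwargs": {
  "commands": [100, -0.1, 0.6, 0, 0, 0, 0.128, 100, -0.1, 0.6, 0, 0, 0, 0.128, 100, -0.1, 0.6, 0, 0, 0, 0.128, 100, -0.1, 0.6, 0, 0, 0, 0.128, 100, -0.1, 0.6, 0, 0, 0, 0.128, 100, -0.1, 0.6, 0, 0, 0, 0.128, 100, -0.1, 0.6, 0, 0, 0, 0.128, 100, -0.1, 0.6, 0, 0, 0, 0.128, 100, -0.1, 0.6, 0, 0, 0, 0.128, 100, -0.1, 0.6, 0, 0, 0, 0.128]
}}

```text
clock: 2.85
position: [0.4595, -0.0006, 0.2512]
ee_rot: [-41.9, 90.0, 179.2]
contact_force: [-0.3, 0.0, 0.8]
grip_width: 0.0853
```

```bash
python3 - <<'E'
from h import *
s=sense();print(s["clock"],s["position"],s["dq"].round(2))
c=camera("wrist");cv2.imwrite("pics/w2.png",c["color"]);np.save("w2.npy",c,allow_pickle=True)
w1=np.load("w1.npy",allow_pickle=True).item()
for c,n in((w1,"w1"),(c,"w2")):
    for nm,r,z in(("o",ORANGE,.054),("g",GREEN,.054),("b",((90,90,120),(125,255,255)),.014)):
        for k in blobs(c,*r,60 if nm!="b" else 3000):print(n,nm,cv2.boundingRect(k),rect(c,k,z))
E
```

```text
2.85 [ 0.45953654 -0.00059788  0.25123021] [ 0.26 -0.05 -0.03 -0.06  0.1  -0.06]
w1 o (150, 66, 23, 11) (array([557.8, -37.5]), array([26.1,  5.3]), -87.9)
w1 g (21, 10, 23, 61) (array([547.5, 116.5]), array([69.2, 11.7]), -9.2)
w1 b (259, 93, 151, 151) (array([ 490.5, -258.9]), array([188.3, 178.7]), 79.0)
w2 o (549, 40, 45, 49) (array([ 746.2, -133.2]), array([54.6, 53. ]), -36.9)
w2 g (410, 60, 20, 17) (array([623.9,  -4.9]), array([22.7, 11.4]), -24.6)
w2 g (248, 13, 48, 44) (array([542.5, 138.7]), array([66.8,  2.1]), -10.9)
w2 b (410, 194, 123, 105) (array([ 512.6, -260.2]), array([152.5, 133.2]), 78.6)
```

View pics/w2.png

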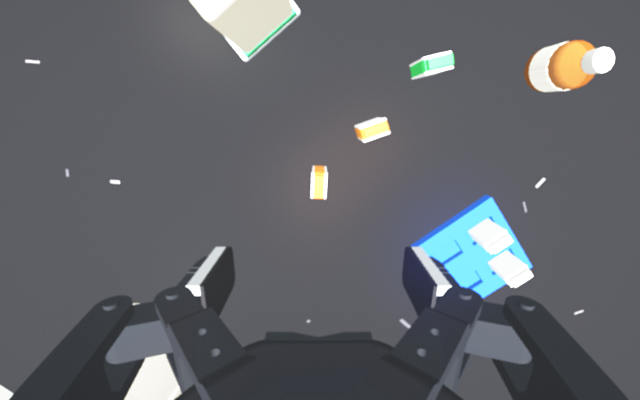

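The view shows amber A at (319,183), amber B at (373,129), green at (432,65), the photometer at the top (245,30) and the tray at lower right. I'll tighten up the masks.

```bash
python3 - <<'E'
from h import *
w1=np.load("w1.npy",allow_pickle=True).item();w2=np.load("w2.npy",allow_pickle=True).item()
h=cv2.cvtColor(w2["color"],cv2.COLOR_BGR2HSV)
print(h[165:200:4,310:330:3].tolist());
for nm,lo,hi in(("o",(8,90,120),(30,255,255)),("g",(45,70,60),(90,255,255)),("all",(0,0,100),(179,255,255))):
    for k in blobs(w2,lo,hi,60):
        x,y,_,_=b=cv2.boundingRect(k)
        if y<210 and 300<x<480: print(nm,b,rect(w2,k,.058),cv2.contourArea(k))
h1=cv2.cvtColor(w1["color"],cv2.COLOR_BGR2HSV);print(h1[140,240:300:4].tolist())
for v in(170,200,230):
  for k in blobs(w1,(85,60,v),(125,255,255),3000):
    q=cv2.approxPolyDP(cv2.convexHull(k),6,True).reshape(-1,2);P=onplane(w1,q,.014)*1000
    print(v,q.tolist(),P.round(1).tolist(),rect(w1,k,.014))
im=np.hstack([cv2.resize(w2["color"][40:210,290:470],None,fx=2.2,fy=2.2,interpolation=2),cv2.resize(w1["color"][85:240,260:420],(386,374),interpolation=2)])
cv2.imwrite("pics/crop1.png",im)
E
```

```text
[[[159, 16, 113], [8, 11, 181], [12, 125, 192], [13, 116, 182], [11, 97, 163], [168, 9, 147], [167, 16, 113]], [[163, 16, 112], [15, 10, 252], [19, 166, 251], [19, 162, 252], [18, 166, 252], [13, 9, 251], [171, 16, 112]], [[158, 7, 148], [0, 0, 255], [28, 129, 255], [27, 131, 255], [27, 137, 255], [0, 0, 255], [150, 5, 161]], [[135, 6, 181], [0, 0, 255], [30, 82, 255], [30, 80, 255], [30, 86, 255], [0, 0, 255], [162, 9, 144]], [[160, 4, 191], [0, 0, 255], [30, 81, 255], [30, 79, 255], [30, 83, 255], [0, 0, 255], [165, 13, 118]], [[165, 2, 229], [0, 0, 255], [30, 80, 255], [30, 80, 255], [30, 84, 255], [0, 0, 255], [167, 16, 113]], [[150, 2, 234], [0, 0, 255], [30, 81, 255], [30, 82, 255], [30, 84, 255], [0, 0, 255], [165, 14, 111]], [[120, 1, 246], [0, 0, 255], [30, 83, 255], [30, 82, 255], [30, 76, 255], [0, 0, 255], [167, 16, 110]], [[120, 1, 246], [30, 1, 255], [30, 90, 255], [30, 90, 255], [30, 72, 255], [0, 0, 255], [160, 14, 109]]]
o (315, 165, 10, 12) (array([465.4,   2.9]), array([13.2, 10.7]), 41.0) 88.0
o (355, 128, 11, 11) (array([528.6,  -3.5]), array([11.5, 11.5]), 42.8)
[... 182 characters left out ...]
117, 82, 140], [116, 89, 144], [116, 92, 149], [116, 94, 154], [116, 98, 161], [116, 100, 166], [116, 106, 169], [92, 91, 255], [92, 88, 255]]
170 [[315, 93], [408, 148], [357, 230], [303, 211], [268, 183]] [[589.6, -207.2], [562.6, -344.2], [433.0, -320.1], [436.6, -238.8], [460.2, -181.9]] (array([ 506.1, -262.3]), array([145.6, 145.5]), -11.5)
200 [[315, 93], [408, 148], [358, 229], [268, 182]] [[589.6, -207.2], [562.6, -344.2], [434.9, -321.0], [461.6, -181.5]] (array([ 511.6, -263.5]), array([143.7, 133.6]), 78.5)
230 [[316, 93], [408, 148], [357, 229], [268, 182]] [[590.0, -208.4], [562.6, -344.2], [434.5, -319.6], [461.6, -181.5]] (array([ 511.7, -263.3]), array([142.9, 132.6]), 78.5)
```

View pics/crop1.png

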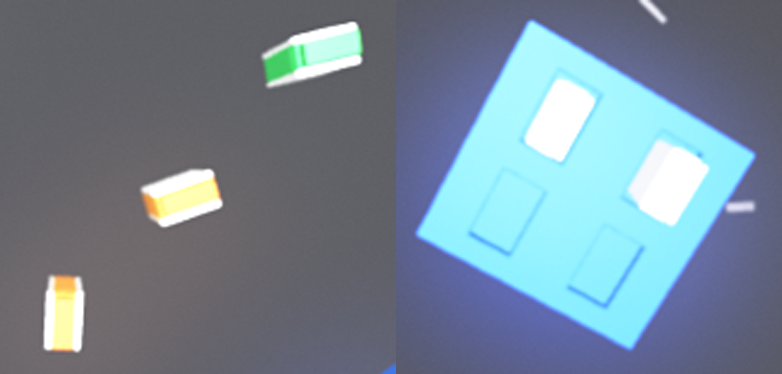

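The crop shows each stopper's pale top, with its darker near window face separate, and white frosted edges alongside. The tray quad is clean: corners (316,93), (408,148), (358,229), (268,182). I'll segment the pale tops alone.

```bash
python3 - <<'E'
from h import *
w1=np.load("w1.npy",allow_pickle=True).item();w2=np.load("w2.npy",allow_pickle=True).item()
h=cv2.cvtColor(w2["color"],cv2.COLOR_BGR2HSV)
print(h[55:75:4,412:456:4].tolist())
for nm,lo,hi in(("o",(22,40,200),(34,255,255)),("g",(50,30,170),(95,200,255))):
    for k in blobs(w2,lo,hi,40):
        x,y,_,_=b=cv2.boundingRect(k)
        if y<210 and 300<x<480: print(nm,b,rect(w2,k,.058),cv2.contourArea(k))
# tray: corners from w1 and w2 (top-lit), pockets from dark outlines
m=(cv2.convexHull(max(blobs(w1,(85,60,230),(125,255,255),3000),key=cv2.contourArea)))
P=onplane(w1,[[316,93],[408,148],[357.5,229],[268,182]],.014)*1000
print("tray",P.mean(0),np.degrees(np.arctan2(*(P[0]+P[1]-P[2]-P[3])[::-1])),np.degrees(np.arctan2(*(P[0]-P[1]+P[3]-P[2])[::-1])))
c=np.array([512.5,-263.3]);a=np.radians(-11.4)
for q in((-30,-32),(-30,32),(30,-32),(30,32)):
    p=c+[q[0]*np.cos(a)-q[1]*np.sin(a),q[0]*np.sin(a)+q[1]*np.cos(a)];print(q,p.round(1),project(w1,[[*p/1000,.014]]).round(1),project(w2,[[*p/1000,.014]]).round(1))
E
```

```text
[[[120, 18, 102], [116, 18, 101], [115, 15, 101], [120, 14, 111], [0, 0, 255], [0, 0, 255], [0, 0, 255], [0, 0, 255], [86, 7, 255], [81, 63, 255], [76, 90, 255]], [[115, 15, 102], [115, 15, 103], [75, 5, 218], [0, 0, 255], [83, 13, 255], [82, 51, 255], [82, 55, 255], [81, 56, 255], [81, 59, 255], [81, 61, 255], [81, 68, 255]], [[90, 2, 208], [68, 67, 228], [67, 175, 210], [73, 128, 255], [71, 119, 255], [82, 52, 255], [81, 56, 255], [81, 58, 255], [81, 60, 255], [81, 63, 255], [78, 84, 255]], [[67, 170, 205], [67, 171, 206], [67, 172, 206], [70, 152, 251], [68, 148, 238], [81, 56, 255], [80, 71, 255], [77, 83, 255], [0, 0, 255], [0, 0, 255], [0, 0, 255]], [[67, 170, 205], [67, 172, 205], [67, 174, 204], [68, 110, 242], [0, 0, 255], [0, 0, 255], [0, 0, 255], [0, 0, 255], [90, 6, 175], [111, 18, 98], [120, 15, 100]]]
o (314, 172, 11, 27) (array([451.5,  -8.1]), array([32.5, 10.6]), 38.0) 196.0
o (360, 121, 29, 19) (array([541.9, -13.2]), array([32.4, 10.7]), -29.3) 235.5
g (421, 198, 110, 99) (array([ 516.8, -228.4]), array([122.1, 104. ]), 79.1) 4478.0
g (410, 52, 45, 26) (array([634.4, -12.1]), array([49. , 14.1]), -32.5) 451.0
tray [ 512.22347573 -263.61737902] -11.20612055868531 78.81143763294281
(-30, -32) [ 476.8 -288.7] [[346.5 195.2]] [[467.5 283.1]]
(-30, 32) [ 489.4 -226. ] [[305.5 172.7]] [[447.1 253.6]]
(30, -32) [ 535.6 -300.6] [[369.8 157.1]] [[501.8 261.3]]
(30, 32) [ 548.2 -237.9] [[327.8 132.8]] [[482.5 230.3]]
```

>>> {"fn": "carry_out", "kwargs": {
  "commands": [55, -0.021, -0.021, -0.3, 0, 0, -0.006, 55, -0.021, -0.021, -0.375, 0, 0, -0.006, 55, -0.021, -0.021, -0.45, 0, 0, -0.006, 55, -0.021, -0.021, -0.53, 0, 0, -0.006, 55, -0.021, -0.021, -0.593, 0, 0, -0.006, 55, -0.021, -0.021, -0.593, 0, 0, -0.006, 0, -0.021, -0.021, -0.593, 0, 0, -0.006, 0, -0.021, -0.021, -0.593, 0, 0, -0.006, 0, -0.021, -0.021, -0.593, 0, 0, -0.006, 0, -0.021, -0.021, -0.593, 0, 0, -0.006],
  "grip_force": 30
}}

```text
clock: 4.15
position: [0.4521, -0.0087, 0.0152]
ee_rot: [139.5, 89.9, -0.6]
contact_force: [-0.6, 0.1, 8.9]
grip_width: 0.0174
```

```bash
python3 - <<'E'
from h import *
s=sense();print(s["clock"],s["position"],s["grip_width"],s["contact_force"],s["joint_pos"])
c=camera("wrist");cv2.imwrite("pics/w3.png",c["color"][150:400,130:510])
E
```

```text
4.15 [ 0.4521338  -0.00870779  0.01522295] 0.01740595939685035 [-0.62003434  0.13833474  8.92787868] [-1.29468197e+00  2.50352601e+01  1.23130694e+02  3.24069537e-03
  3.17027286e+01  4.87084608e+01]
```

View pics/w3.png

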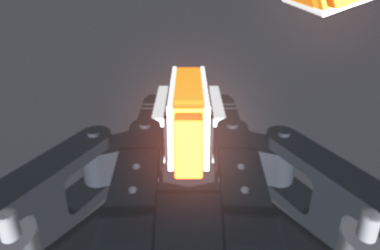

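Amber A is held: stopper top about (302–334, 262–328) in full-image pixels, with the pads on both frosted faces. Now I'll measure its offset along the pads.

```bash
cat >> h.py <<'E'
from scipy.spatial.transform import Rotation as R
def held(c,s,lo,hi,ztop,amin=200):
    "stopper-top blob in tool frame: mm along tool y, z from the TCP axis"
    r=R.from_euler('xyz',s["ee_rot"],degrees=True).as_matrix()
    for k in blobs(c,lo,hi,amin):
        x,y,w,h=cv2.boundingRect(k)
        if abs(x+w/2-320)<40 and y>180:
            p=onplane(c,k.reshape(-1,2),ztop);q=(np.c_[p-s["position"][:2],np.zeros(len(p))]@r)*1000
            print((x,y,w,h),"tool y",q[:,1].min().round(1),q[:,1].max().round(1),"tool z",q[:,2].min().round(1),q[:,2].max().round(1))
E
python3 - <<'E'
from h import *
c=camera("wrist");s=sense()
h=cv2.cvtColor(c["color"],cv2.COLOR_BGR2HSV)
print([(y,h[y,318].tolist()) for y in range(210,336,4)])
held(c,s,(21,40,200),(34,255,255),.058)
E
```

```text
[(210, [165, 18, 111]), (214, [167, 20, 113]), (218, [17, 166, 251]), (222, [19, 166, 251]), (226, [19, 164, 252]), (230, [19, 163, 252]), (234, [19, 161, 252]), (238, [19, 162, 252]), (242, [19, 159, 252]), (246, [19, 159, 252]), (250, [21, 150, 254]), (254, [21, 150, 254]), (258, [26, 138, 255]), (262, [28, 124, 255]), (266, [14, 157, 252]), (270, [24, 131, 255]), (274, [30, 82, 255]), (278, [30, 83, 255]), (282, [30, 83, 255]), (286, [29, 84, 255]), (290, [30, 83, 255]), (294, [29, 84, 255]), (298, [29, 84, 255]), (302, [29, 85, 255]), (306, [29, 84, 255]), (310, [29, 86, 255]), (314, [29, 86, 255]), (318, [29, 87, 255]), (322, [29, 87, 255]), (326, [30, 89, 255]), (330, [0, 53, 140]), (334, [1, 51, 140])]
(303, 255, 32, 74) tool y -6.3 5.8 tool z -18.6 15.5
```

```bash
python3 - <<'E'
from h import *
c=camera("wrist");s=sense()
r=R.from_euler('xyz',s["ee_rot"],degrees=True).as_matrix()
p=onplane(c,[[318,270.5],[318,328.5]],.058);print((np.c_[p-s["position"][:2],[0,0]]@r)*1000)
p=onplane(c,[[318,217]],.0);print((np.c_[p-s["position"][:2],[0]]@r)*1000, "window far-bottom edge at z=0, expect -17")
p=onplane(c,[[318,256]],.05);print((np.c_[p-s["position"][:2],[0]]@r)*1000, "glass top edge, expect -17")
cc=np.array([512.5,-263.5]);a=np.radians(-11.3)
for q in((-30,-32),(-30,32)):
    print(cc+[q[0]*np.cos(a)-q[1]*np.sin(a),q[0]*np.sin(a)+q[1]*np.cos(a)])
print(s["ee_rot"],s["position"])
E
```

```text
[[  0.01961101  -0.43456944 -11.91616904]
 [ -0.02750074  -0.48108377  15.76588058]]
[[  0.02182501  -0.368607   -13.16185069]] window far-bottom edge at z=0, expect -17
[[  0.02324765  -0.42217871 -14.0453738 ]] glass top edge, expect -17
[ 476.81128363 -289.00128475]
[ 489.35183686 -226.2419466 ]
[139.10928531  89.87119792  -0.8944103 ] [ 0.45211115 -0.00868845  0.01521212]
```

>>> {"fn": "carry_out", "kwargs": {
  "commands": [0, 0, 0, 0.15, 0, 0, 0, 0, 0.068, -0.7025, 0.25, 0, 0, -0.284, 0, 0.068, -0.7025, 0.25, 0, 0, -0.284, 0, 0.068, -0.7025, 0.25, 0, 0, -0.284, 0, 0.068, -0.7025, 0.25, 0, 0, -0.284, 0, 0.068, -0.7025, 0.25, 0, 0, -0.284, 0, 0.068, -0.7025, 0.25, 0, 0, -0.284, 0, 0.068, -0.7025, 0.18, 0, 0, -0.284, 0, 0.068, -0.7025, 0.1, 0, 0, -0.284, 0, 0.068, -0.7025, 0.1, 0, 0, -0.284]
}}

```text
clock: 5.55
position: [0.4764, -0.2876, 0.0524]
ee_rot: [-21.9, 89.7, 147.1]
contact_force: [-0.5, -0.5, -0.2]
grip_width: 0.0175
```

```bash
python3 - <<'E'
from h import *
c=camera("wrist");s=sense();print(s["clock"],s["position"],s["ee_rot"],s["grip_width"],s["contact_force"],s["joint_pos"].round(1))
d=camera("side")
im=np.hstack([cv2.resize(c["color"][140:400,150:490],(480,367)),cv2.resize(d["color"][270:400,240:360],(320,347))[:367]]) if 0 else None
a=cv2.resize(c["color"][140:400,150:490],(480,367));b=cv2.resize(d["color"][270:400,240:353],(319,367),interpolation=2)
cv2.imwrite("pics/w4.png",np.hstack([a,b]))
E
```

```text
5.6 [ 0.47752755 -0.28832851  0.05373545] [-23.00068765  89.85236456 145.97927344] 0.017369388417836227 [-0.34462095  0.72032528 -0.69102532] [-31.3  27.6 109.2   0.   43.3  69.7]
```

View pics/w4.png

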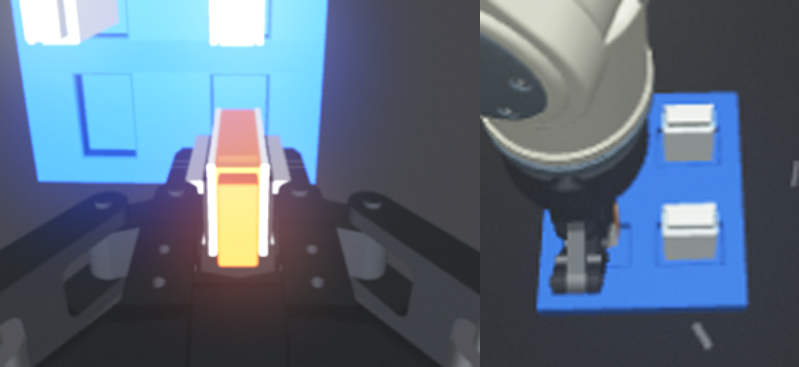

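The wrist crop shows the cell square over its pocket, with the pocket's far edge at crop row 74 and its sides at columns 211 and 269. The neighbouring pocket spans columns 80–135 and rows 74–155. I'll convert these edges to tray coordinates relative to the cell.

```bash
python3 - <<'E'
from h import *
c=camera("wrist");s=sense();print(s["clock"],s["position"],s["ee_rot"])
r=R.from_euler('xyz',s["ee_rot"],degrees=True).as_matrix()
f=480/340
px=np.array([[240,74],[211,90],[269,90],[80,110],[135,110],[108,74],[108,155]])/f+[150,140]
p=onplane(c,px,.014);print(((np.c_[p-s["position"][:2],np.zeros(len(p))]@r)*1000)[:,1:].round(1).tolist())
ur=s["position"][2]-.0152
print("held stopper top");p=onplane(c,np.array([[240,184],[240,266]])/f+[150,140],.058+ur);print(((np.c_[p-s["position"][:2],np.zeros(2)]@r)*1000)[:,1:].round(1).tolist())
print("glass top edge far");p=onplane(c,np.array([[240,168]])/f+[150,140],.05+ur);print(((np.c_[p-s["position"][:2],np.zeros(1)]@r)*1000)[:,1:].round(1).tolist())
E
```

```text
5.7 [ 0.47889598 -0.28946025  0.05520527] [161.55858202  89.93960026 -29.49578811]
[[1.4, -20.7], [-12.2, -12.9], [15.1, -12.9], [-75.8, -2.8], [-49.0, -2.9], [-60.5, -20.8], [-64.4, 21.0]]
held stopper top
[[0.9, -12.0], [1.0, 15.6]]
glass top edge far
[[1.0, -12.7]]
```

>>> {"fn": "carry_out", "kwargs": {
  "commands": [0, 0.004, -0.002, 0, 0, 0, 0, 0, 0.004, -0.002, -0.03, 0, 0, 0, 0, 0.004, -0.002, -0.05, 0, 0, 0, 0, 0.004, -0.002, -0.065, 0, 0, 0, 0, 0.004, -0.002, -0.075, 0, 0, 0, 0, 0.004, -0.002, -0.081, 0, 0, 0, 0, 0.004, -0.002, -0.085, 0, 0, 0, 0, 0.004, -0.002, -0.088, 0, 0, 0, 0, 0.004, -0.002, -0.0885, 0, 0, 0, 0, 0.004, -0.002, -0.0885, 0, 0, 0]
}}

```text
clock: 6.95
position: [0.48, -0.2906, 0.0202]
ee_rot: [157.7, 90.0, -33.5]
contact_force: [-4.8, 4.0, 17.5]
grip_width: 0.0179
```

```bash
python3 - <<'E'
from h import *
s=sense();print(s["clock"],s["position"],s["ee_rot"],s["grip_width"],s["contact_force"],s["moment"])
c=camera("wrist");a=cv2.resize(c["color"][140:400,150:490],(480,367));cv2.imwrite("pics/w5.png",a)
E
```

```text
6.95 [ 0.47998802 -0.29055973  0.02021121] [157.65591011  89.98435129 -33.46909333] 0.017947579025533966 [-4.80721818  4.04139678 17.45652278] [0.55551389 0.87484018 0.02376104]
```

View pics/w5.png

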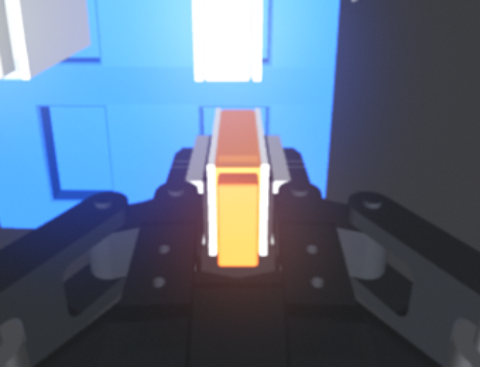

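The cell is seated on the pocket floor: the TCP is exactly 5.0 mm above its pick height, and the contact force is 17 N upward. The image shows the pocket around the cell at crop columns 201–269. Releasing.

>>> {"fn": "carry_out", "kwargs": {
  "commands": [0, 0, 0, 0.002, 0, 0, 0, 50, 0, 0, 0.002, 0, 0, 0, 50, 0, 0, 0.002, 0, 0, 0, 50, 0, 0, 0.002, 0, 0, 0, 50, 0, 0, 0.003, 0, 0, 0, 50, 0, 0, 0.03, 0, 0, 0, 50, 0, 0, 0.1, 0, 0, 0, 50, 0, 0, 0.2, 0, 0, 0, 50, 0, 0, 0.35, 0, 0, 0, 50, 0, 0, 0.35, 0, 0, 0]
}}

```text
clock: 8.25
position: [0.4827, -0.2922, 0.1641]
ee_rot: [159.9, 89.5, -31.2]
contact_force: [0.5, -0.2, -0.5]
grip_width: 0.0427
```

```bash
python3 - <<'E'
from h import *
s=sense();print(s["clock"],s["position"],s["ee_rot"],s["grip_width"],s["contact_force"])
c=camera("wrist");np.save("w6.npy",c,allow_pickle=True);cv2.imwrite("pics/w6.png",c["color"])
for k in blobs(c,(8,60,150),(34,255,255),40):
    print(cv2.boundingRect(k),rect(c,k,.063),cv2.contourArea(k))
E
```

```text
8.25 [ 0.48270513 -0.29218576  0.16406251] [159.94834664  89.47527063 -31.17857519] 0.042713679319970374 [ 0.4604963  -0.20781834 -0.5057937 ]
(13, 164, 59, 44) (array([551. , -43.1]), array([74.6, 29.1]), -65.2) 800.0
```

View pics/w6.png

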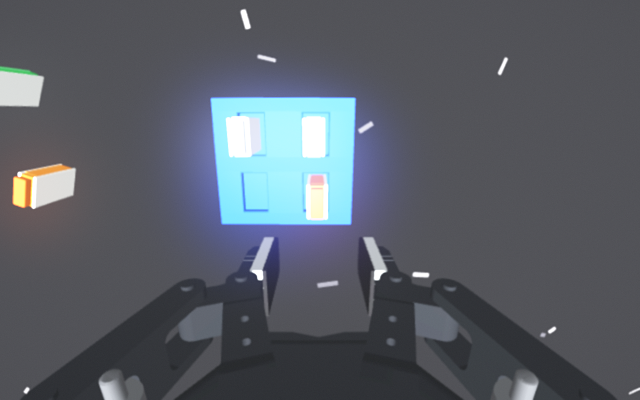

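Amber A stands upright in its pocket at (317,198). Next is amber B.

>>> {"fn": "carry_out", "kwargs": {
  "commands": [55, 0.154, 0.6925, 0, 0, 0, -0.107, 55, 0.154, 0.6925, 0, 0, 0, -0.107, 55, 0.154, 0.6925, 0, 0, 0, -0.107, 55, 0.154, 0.6925, 0, 0, 0, -0.107, 55, 0.154, 0.6925, 0, 0, 0, -0.107, 55, 0.154, 0.6925, 0, 0, 0, -0.107, 55, 0.154, 0.6925, -0.08, 0, 0, -0.107, 55, 0.154, 0.6925, -0.08, 0, 0, -0.107, 55, 0.154, 0.6925, -0.16, 0, 0, -0.107, 55, 0.154, 0.6925, -0.16, 0, 0, -0.107]
}}

```text
clock: 9.55
position: [0.5398, -0.0143, 0.0935]
ee_rot: [30.4, 89.8, -180.0]
contact_force: [-0.3, -0.1, 0.0]
grip_width: 0.0467
```

```bash
cat >> h.py <<'E'
def toolpts(c,s,px,z):
    r=R.from_euler('xyz',s["ee_rot"],degrees=True).as_matrix();p=onplane(c,px,z)
    return ((np.c_[p-s["position"][:2],np.zeros(len(p))]@r)*1000)[:,1:].round(1)
E
python3 - <<'E'
from h import *
c=camera("wrist");s=sense();print(s["clock"],s["position"],s["ee_rot"])
cv2.imwrite("pics/w7.png",c["color"])
for k in blobs(c,(21,40,200),(34,255,255),80):
    b=cv2.boundingRect(k);print(b,rect(c,k,.058)); q=toolpts(c,s,k.reshape(-1,2),.058)
    print(q.min(0),q.max(0),cv2.minAreaRect(q.astype(np.float32)))
E
```

```text
9.6 [ 0.54080693 -0.01417276  0.09470358] [  30.96926383   89.88070394 -179.46341448]
(306, 196, 19, 45) (array([544.8, -15.8]), array([30.9, 11.9]), -30.2)
[ -6.6 -19.6] [ 5.4 11.2] ((-0.6306676864624023, -4.20356559753418), (30.841880798339844, 11.971626281738281), 89.75089263916016)
(0, 0, 97, 161) (array([698.4,  85. ]), array([101.2,  66.1]), -45.2)
[-210.2 -140. ] [-133.3  -45.1] ((-165.35472106933594, -85.6677017211914), (66.08744049072266, 101.13054656982422), 14.773306846618652)
```

>>> {"fn": "carry_out", "kwargs": {
  "commands": [55, 0.003, -0.006, -0.06, 0, 0, 0, 55, 0.003, -0.006, -0.12, 0, 0, 0, 55, 0.003, -0.006, -0.17, 0, 0, 0, 55, 0.003, -0.006, -0.2015, 0, 0, 0, 55, 0.003, -0.006, -0.2015, 0, 0, 0, 0, 0.003, -0.006, -0.2015, 0, 0, 0, 0, 0.003, -0.006, -0.2015, 0, 0, 0, 0, 0.003, -0.006, -0.2015, 0, 0, 0, 0, 0.003, -0.006, -0.2015, 0, 0, 0, 0, 0.003, -0.006, -0.2015, 0, 0, 0]
}}

```text
clock: 10.85
position: [0.5435, -0.0159, 0.0151]
ee_rot: [-153.1, 89.9, -3.5]
contact_force: [0.1, -0.1, 6.4]
grip_width: 0.0174
```

```bash
cat >> h.py <<'E'
def cellcol(c,s,zs):
    "held cell's stopper top along the image column through it: far and near edge rows, tool z"
    h=cv2.cvtColor(c["color"],cv2.COLOR_BGR2HSV);print([(y,h[y,318].tolist()) for y in range(246,336,3)])
E
python3 - <<'E'
from h import *
c=camera("wrist");s=sense();print(s["clock"],s["position"],s["ee_rot"],s["grip_width"],s["contact_force"])
cellcol(c,s,0);print(toolpts(c,s,[[318,270.5],[318,328.5]],.058))
E
```

```text
10.9 [ 0.543478   -0.01594239  0.01506307] [-153.90795035   89.90856992   -4.28436457] 0.017591580900601114 [-0.93377532  1.04052343  7.80532171]
[(246, [17, 160, 249]), (249, [20, 152, 253]), (252, [21, 149, 254]), (255, [17, 158, 249]), (258, [30, 88, 255]), (261, [28, 125, 255]), (264, [13, 160, 248]), (267, [13, 157, 250]), (270, [28, 109, 255]), (273, [30, 81, 255]), (276, [30, 81, 255]), (279, [30, 82, 255]), (282, [30, 82, 255]), (285, [30, 82, 255]), (288, [30, 82, 255]), (291, [30, 83, 255]), (294, [30, 83, 255]), (297, [30, 83, 255]), (300, [30, 84, 255]), (303, [30, 84, 255]), (306, [30, 84, 255]), (309, [29, 85, 255]), (312, [29, 86, 255]), (315, [29, 87, 255]), (318, [29, 88, 255]), (321, [29, 88, 255]), (324, [29, 88, 255]), (327, [29, 106, 255]), (330, [1, 50, 138]), (333, [1, 50, 137])]
[[  0.8 -12.5]
 [  0.7  15.2]]
```

```bash
python3 - <<'E'
from h import *
c=camera("wrist");s0=sense()
r0=R.from_euler('xyz',s0["ee_rot"],degrees=True).as_matrix();T=np.array(c["cam_to_world"]);
# camera pose at the w5 pose, by rigid mount
s=dict(position=np.array([.479988,-.29056,.020211]),ee_rot=[157.656,89.984,-33.469])
r=R.from_euler('xyz',s["ee_rot"],degrees=True).as_matrix();M=np.eye(4)
M[:3,:3]=r@r0.T@T[:3,:3];M[:3,3]=s["position"]+r@r0.T@(T[:3,3]-s0["position"]);c["cam_to_world"]=M
im=cv2.imread("pics/w5.png");f=480/340
g=cv2.cvtColor(im,cv2.COLOR_BGR2GRAY);print("row profile col 206",[(y,int(g[y,206])) for y in range(95,122,2)]);print("cols row 115",[(x,int(g[115,x])) for x in range(190,285,3)])
print("cols row125 other",[(x,int(g[130,x])) for x in range(34,120,3)])
px=np.array([[206,107],[201,115],[269,115],[41,130],[108,130],[75,106],[75,197]])/f+[150,140];print(toolpts(c,s,px,.014).tolist())
E
```

```text
row profile col 206 [(95, 186), (97, 185), (99, 186), (101, 184), (103, 184), (105, 177), (107, 179), (109, 188), (111, 187), (113, 187), (115, 186), (117, 185), (119, 185), (121, 184)]
cols row 115 [(190, 183), (193, 185), (196, 184), (199, 160), (202, 144), (205, 186), (208, 186), (211, 186), (214, 200), (217, 219), (220, 193), (223, 170), (226, 171), (229, 170), (232, 170), (235, 170), (238, 169), (241, 169), (244, 169), (247, 169), (250, 170), (253, 169), (256, 207), (259, 216), (262, 190), (265, 163), (268, 154), (271, 180), (274, 182), (277, 180), (280, 179), (283, 180)]
cols row125 other [(34, 168), (37, 166), (40, 148), (43, 113), (46, 89), (49, 89), (52, 135), (55, 168), (58, 167), (61, 167), (64, 167), (67, 167), (70, 167), (73, 166), (76, 168), (79, 167), (82, 168), (85, 168), (88, 168), (91, 167), (94, 168), (97, 168), (100, 168), (103, 168), (106, 160), (109, 165), (112, 168), (115, 168), (118, 169)]
[[-11.3, -17.6], [-13.4, -14.3], [13.2, -14.3], [-77.7, -7.8], [-50.5, -7.9], [-62.7, -18.0], [-67.6, 22.6]]
```

>>> {"fn": "carry_out", "kwargs": {
  "commands": [0, 0, 0, 0.15, 0, 0, 0, 0, -0.127, -0.529, 0.25, 0, 0, 0.107, 0, -0.127, -0.529, 0.25, 0, 0, 0.107, 0, -0.127, -0.529, 0.25, 0, 0, 0.107, 0, -0.127, -0.529, 0.25, 0, 0, 0.107, 0, -0.127, -0.529, 0.25, 0, 0, 0.107, 0, -0.127, -0.529, 0.18, 0, 0, 0.107, 0, -0.127, -0.529, 0.1, 0, 0, 0.107, 0, -0.127, -0.529, 0.1, 0, 0, 0.107, 0, -0.127, -0.529, 0.1, 0, 0, 0.107]
}}

```text
clock: 12.2
position: [0.4924, -0.2271, 0.0548]
ee_rot: [179.8, 90.0, -11.3]
contact_force: [-0.6, -0.6, 1.1]
grip_width: 0.0175
```

```bash
python3 - <<'E'
from h import *
c=camera("wrist");s=sense();print(s["clock"],s["position"],s["ee_rot"],s["grip_width"],s["contact_force"])
cv2.imwrite("pics/w8.png",cv2.resize(c["color"][100:400,150:490],(680,600)))
E
```

```text
12.25 [ 0.49278248 -0.2273201   0.05515999] [169.42742338  89.92066887 -21.66158023] 0.017172484437611102 [ 0.61355265 -0.32162318 -0.76317163]
```

View pics/w8.png

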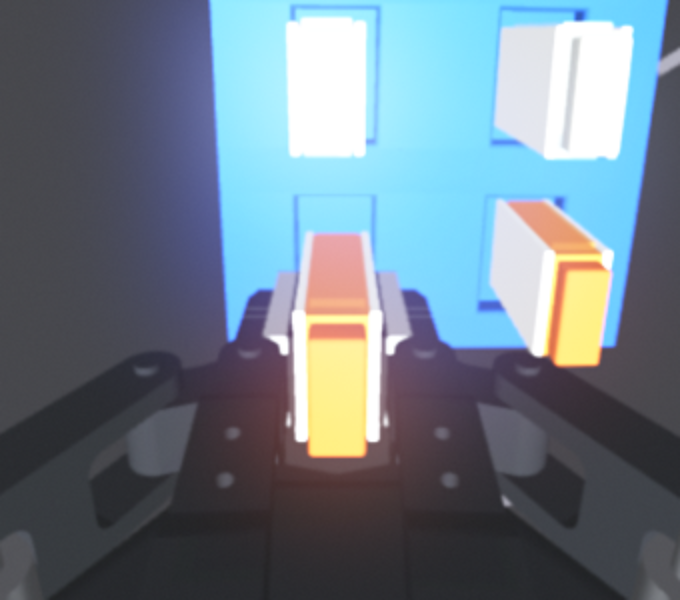

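Amber B is square over the last pocket: pocket columns 294–375, cell columns 298–378. Lowering.

>>> {"fn": "carry_out", "kwargs": {
  "commands": [0, -0.001, 0, -0.02, 0, 0, 0, 0, -0.001, 0, -0.04, 0, 0, 0, 0, -0.001, 0, -0.055, 0, 0, 0, 0, -0.001, 0, -0.067, 0, 0, 0, 0, -0.001, 0, -0.075, 0, 0, 0, 0, -0.001, 0, -0.081, 0, 0, 0, 0, -0.001, 0, -0.085, 0, 0, 0, 0, -0.001, 0, -0.087, 0, 0, 0, 0, -0.001, 0, -0.0875, 0, 0, 0, 0, -0.001, 0, -0.0875, 0, 0, 0]
}}

```text
clock: 13.5
position: [0.4916, -0.2275, 0.02]
ee_rot: [165.9, 90.0, -25.2]
contact_force: [-2.8, 1.7, 11.9]
grip_width: 0.0176
```

```bash
python3 - <<'E'
from h import *
s=sense();print(s["clock"],s["position"],s["grip_width"],s["contact_force"],s["moment"])
E
```

```text
13.5 [ 0.4915655  -0.22752957  0.02002931] 0.01759646262470944 [-2.81961995  1.70852288 11.90951359] [0.2716795  0.55912997 0.00723138]
```

>>> {"fn": "carry_out", "kwargs": {
  "commands": [0, 0, 0, 0.002, 0, 0, 0, 50, 0, 0, 0.002, 0, 0, 0, 50, 0, 0, 0.002, 0, 0, 0, 50, 0, 0, 0.002, 0, 0, 0, 50, 0, 0, 0.003, 0, 0, 0, 50, 0, 0, 0.03, 0, 0, 0, 50, 0, 0, 0.1, 0, 0, 0, 50, 0, 0, 0.2, 0, 0, 0, 50, 0, 0, 0.35, 0, 0, 0, 50, 0, 0, 0.35, 0, 0, 0]
}}

```text
clock: 14.75
position: [0.4944, -0.2288, 0.1644]
ee_rot: [166.0, 89.5, -25.1]
contact_force: [1.6, -0.4, 0.4]
grip_width: 0.043
```

```bash
python3 - <<'E'
from h import *
s=sense();print(s["clock"],s["position"],s["grip_width"],s["contact_force"])
c=camera("wrist");cv2.imwrite("pics/w9.png",c["color"])
for k in blobs(c,(8,60,150),(34,255,255),60):print(cv2.boundingRect(k),rect(c,k,.063))
E
```

```text
14.75 [ 0.49438461 -0.2288301   0.16443398] 0.04301469364184008 [ 1.60630866 -0.35626044  0.37501442]
(381, 181, 14, 36) (array([ 482.1, -289.8]), array([32.6, 11.6]), -7.8)
```

>>> {"fn": "carry_out", "kwargs": {
  "commands": [55, 0.365, 0.536, 0, 0, 0, -0.098, 55, 0.365, 0.536, 0, 0, 0, -0.098, 55, 0.365, 0.536, 0, 0, 0, -0.098, 55, 0.365, 0.536, 0, 0, 0, -0.098, 55, 0.365, 0.536, 0, 0, 0, -0.098, 55, 0.365, 0.536, 0, 0, 0, -0.098, 55, 0.365, 0.536, -0.08, 0, 0, -0.098, 55, 0.365, 0.536, -0.161, 0, 0, -0.098, 55, 0.365, 0.536, -0.161, 0, 0, -0.098, 55, 0.365, 0.536, -0.161, 0, 0, -0.098]
}}

```text
clock: 16.05
position: [0.6375, -0.0142, 0.0956]
ee_rot: [-179.7, 90.0, -28.6]
contact_force: [0.2, 0.2, 0.5]
grip_width: 0.0468
```

```bash
python3 - <<'E'
from h import *
c=camera("wrist");s=sense();print(s["clock"],s["position"],s["ee_rot"])
cv2.imwrite("pics/w10.png",c["color"])
for lo,hi in(((50,30,170),(95,200,255)),((76,40,240),(95,110,255))):
  for k in blobs(c,lo,hi,80):
    b=cv2.boundingRect(k);q=toolpts(c,s,k.reshape(-1,2),.058)
    if 250<b[0]<380:print(b,rect(c,k,.058),q.min(0),q.max(0))
t=camera("top")
for k in blobs(t,*ORANGE,12):print("top",cv2.boundingRect(k),rect(t,k,.061))
E
```

```text
16.1 [ 0.63804063 -0.01393696  0.09609449] [-156.05890085   89.90851632   -4.87391267]
(305, 189, 25, 47) (array([645.5, -18. ]), array([32.1, 13. ]), -35.8) [ -7.6 -24.3] [8.3 7.8]
top (432, 225, 5, 12) (array([ 475.9, -288.5]), array([31.4, 10. ]), -13.9)
top (409, 222, 5, 12) (array([ 488.4, -226.4]), array([30.8,  9.1]), -11.9)
```

>>> {"fn": "carry_out", "kwargs": {
  "commands": [55, 0.015, -0.01, -0.03, 0, 0, -0.031, 55, 0.015, -0.01, -0.1, 0, 0, -0.031, 55, 0.015, -0.01, -0.17, 0, 0, -0.031, 55, 0.015, -0.01, -0.2015, 0, 0, -0.031, 55, 0.015, -0.01, -0.2015, 0, 0, -0.031, 0, 0.015, -0.01, -0.2015, 0, 0, -0.031, 0, 0.015, -0.01, -0.2015, 0, 0, -0.031, 0, 0.015, -0.01, -0.2015, 0, 0, -0.031, 0, 0.015, -0.01, -0.2015, 0, 0, -0.031, 0, 0.015, -0.01, -0.2015, 0, 0, -0.031]
}}

```text
clock: 17.4
position: [0.6445, -0.0171, 0.0154]
ee_rot: [-149.0, 89.9, -3.3]
contact_force: [0.0, -0.3, 6.7]
grip_width: 0.0173
```

```bash
python3 - <<'E'
from h import *
c=camera("wrist");s=sense();print(s["clock"],s["position"],s["ee_rot"],s["grip_width"],s["contact_force"])
cellcol(c,s,0);print(toolpts(c,s,[[318,y] for y in(262,265,268,271,274,325,328,331)],.058).tolist())
# photometer: housing tops from first top/side views
for n in("top0","side0"):
    im=cv2.imread(f"pics/{n}.png");x=(160,170,130,80) if n=="top0" else (250,70,60,125)
    cv2.imwrite(f"pics/p_{n}.png",cv2.resize(im[x[1]:x[1]+x[3],x[0]:x[0]+x[2]],None,fx=3,fy=3,interpolation=2))
E
```

```text
17.45 [ 0.64449793 -0.01711279  0.01542718] [-148.16096904   89.8791961    -2.50023   ] 0.017853608648128398 [-4.92050235e-03  3.80982985e-02  8.02041475e+00]
[(246, [68, 137, 246]), (249, [70, 128, 252]), (252, [70, 125, 253]), (255, [68, 135, 245]), (258, [87, 45, 255]), (261, [71, 117, 255]), (264, [67, 124, 229]), (267, [67, 123, 234]), (270, [81, 58, 255]), (273, [84, 32, 255]), (276, [85, 33, 255]), (279, [84, 34, 255]), (282, [84, 34, 255]), (285, [84, 34, 255]), (288, [84, 34, 255]), (291, [84, 35, 255]), (294, [84, 36, 255]), (297, [84, 36, 255]), (300, [84, 37, 255]), (303, [84, 37, 255]), (306, [84, 39, 255]), (309, [84, 39, 255]), (312, [83, 40, 255]), (315, [83, 41, 255]), (318, [84, 42, 255]), (321, [83, 43, 255]), (324, [83, 43, 255]), (327, [71, 100, 255]), (330, [71, 36, 149]), (333, [72, 38, 148])]
[[0.9, -16.1], [0.9, -14.7], [0.9, -13.4], [0.9, -12.1], [0.9, -10.8], [0.8, 13.6], [0.8, 15.1], [0.8, 16.7]]
```

>>> {"fn": "carry_out", "kwargs": {
  "commands": [0, 0, 0, 0.15, 0, 0, 0, 0, 0, 0, 0.3, 0, 0, 0.631, 0, -0.26, 0.3675, 0.665, 0, 0, 0.631, 0, -0.26, 0.3675, 0.665, 0, 0, 0.631, 0, -0.26, 0.3675, 0.665, 0, 0, 0.631, 0, -0.26, 0.3675, 0.665, 0, 0, 0.631, 0, -0.26, 0.3675, 0.665, 0, 0, 0.631, 0, -0.26, 0.3675, 0.665, 0, 0, 0.631, 0, -0.26, 0.3675, 0.665, 0, 0, 0.631, 0, -0.26, 0.3675, 0.665, 0, 0, 0.631]
}}

```text
clock: 18.7
position: [0.5393, 0.1299, 0.2804]
ee_rot: [133.8, 90.0, 16.5]
contact_force: [0.2, -1.1, -0.3]
grip_width: 0.0179
```

```bash
python3 - <<'E'
from h import *
s=sense();print(s["clock"],s["position"],s["ee_rot"],s["grip_width"])
E
```

```text
18.7 [0.53929052 0.1299476  0.28040607] [133.76606206  89.98179716  16.47140751] 0.017914886845714864
```

>>> {"fn": "carry_out", "kwargs": {
  "commands": [0, 0, 0, 0, 0, 0, 0.088, 0, 0, 0, 0, 0, 0, 0.088, 0, 0, 0, 0, 0, 0, 0.088, 0, 0, 0, 0, 0, 0, 0.088, 0, 0, 0, 0, 0, 0, 0.088, 0, 0, 0, 0, 0, 0, 0.088, 0, 0, 0, 0, 0, 0, 0.088, 0, 0, 0, 0, 0, 0, 0.088, 0, 0, 0, 0, 0, 0, 0.088, 0, 0, 0, 0, 0, 0, 0.088]
}}

```text
clock: 19.95
position: [0.5395, 0.1299, 0.2801]
ee_rot: [-19.0, 90.0, -120.9]
contact_force: [-0.4, 0.3, 0.5]
grip_width: 0.0175
```

```bash
python3 - <<'E'
from h import *
s=sense();c=camera("wrist");np.save("w11.npy",dict(c=c,s=s),allow_pickle=True);cv2.imwrite("pics/w11.png",c["color"])
print(s["clock"],s["position"],s["ee_rot"],s["grip_width"],s["joint_pos"].round(1))
E
```

```text
19.95 [0.53951867 0.12988769 0.28008144] [ -19.03011896   89.99920404 -120.85088495] 0.017464322576401254 [13.4 11.4 99.1 -0.  69.5 25.2]
```

View pics/w11.png

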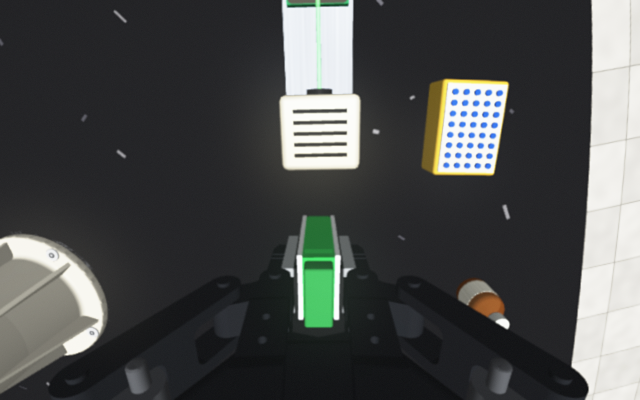

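The view shows the detector housing's top at about columns 281–361 and rows 95–170. The beam runs up column 319 above it, the lamp is at the very top, and the held green cell is upright. Computing the beam line and gap position.

```bash
python3 - <<'E'
from h import *
d=np.load("w11.npy",allow_pickle=True).item();c,s=d["c"],d["s"];im=c["color"];h=cv2.cvtColor(im,cv2.COLOR_BGR2HSV)
pts=[]
for y in range(8,86,3):
    g=im[y,290:350].astype(float);w=np.clip(g[:,1]-(g[:,0]+g[:,2])/2-15,0,None)
    if w.sum()>20: pts.append([290+(w*np.arange(60)).sum()/w.sum(),y])
P=onplane(c,pts,.12)*1000;l=cv2.fitLine(P.astype(np.float32),cv2.DIST_HUBER,0,.01,.01).ravel()
print(len(pts),np.round(pts[::6],1).tolist(),"beam dir",np.degrees(np.arctan2(l[1],l[0])),"at",l[2:])
print("col 319 rows",[(y,h[y,345].tolist()) for y in range(88,102,2)],[(y,h[y,345].tolist()) for y in range(162,176,2)])
print("lamp rows",[(y,im[y,300].tolist()) for y in range(0,14,2)])
E0=onplane(c,[[320,95.5]],.15)*1000;E1=onplane(c,[[320,169.5]],.15)*1000;print("inner",E0,"outer",E1)
print("housing sides",onplane(c,[[280.5,110],[359.5,110],[282,160],[360.5,160]],.15)*1000)
a=np.radians(78.9);u=np.array([np.cos(a),np.sin(a)]);print("mid from inner",E0+57.5*u,"from outer",E1+122.5*u)
print(toolpts(c,s,[[318,269],[318,327]],s["position"][2]-.0152+.058))
t=camera("top");
for k in blobs(t,(0,0,120),(179,80,255),200):
    b=cv2.boundingRect(k)
    if 150<b[0]<280 and b[1]>150:print("top",b,rect(t,k,.15))
E
```

```text
26 [[317.4, 8.0], [317.6, 26.0], [318.4, 44.0], [318.5, 62.0], [318.6, 80.0]] beam dir 79.29089 at [566.4535 262.2227]
col 319 rows [(88, [107, 7, 244]), (90, [107, 7, 244]), (92, [105, 8, 242]), (94, [26, 19, 210]), (96, [25, 11, 248]), (98, [30, 5, 251]), (100, [40, 3, 253])] [(162, [25, 6, 252]), (164, [26, 8, 251]), (166, [25, 14, 245]), (168, [24, 33, 196]), (170, [30, 19, 66]), (172, [24, 21, 61]), (174, [30, 13, 58])]
lamp rows [(0, [89, 100, 103]), (2, [94, 110, 103]), (4, [81, 127, 54]), (6, [68, 84, 53]), (8, [244, 239, 235]), (10, [245, 241, 238]), (12, [245, 241, 238])]
inner [[558.29521017 215.34560768]] outer [[544.49873975 149.36971867]]
housing sides [[520.59010584 210.51640453]
 [590.89252988 195.7083302 ]
 [511.04014189 165.7974539 ]
 [584.05264424 150.41381566]]
mid from inner [[569.36522325 271.76993586]] from outer [[568.08268065 269.57807001]]
[[ -1.  -13.1]
 [ -1.   14.5]]
```

>>> {"fn": "carry_out", "kwargs": {
  "commands": [0, 0.073, 0.354, 0, 0, 0, 0.006, 0, 0.073, 0.354, 0, 0, 0, 0.006, 0, 0.073, 0.354, 0, 0, 0, 0.006, 0, 0.073, 0.354, 0, 0, 0, 0.006, 0, 0.073, 0.354, 0, 0, 0, 0.006, 0, 0.073, 0.354, -0.1, 0, 0, 0.006, 0, 0.073, 0.354, -0.2, 0, 0, 0.006, 0, 0.073, 0.354, -0.2, 0, 0, 0.006, 0, 0.073, 0.354, -0.2, 0, 0, 0.006, 0, 0.073, 0.354, -0.2, 0, 0, 0.006]
}}

```text
clock: 21.3
position: [0.5698, 0.2716, 0.2022]
ee_rot: [125.6, 89.8, 24.8]
contact_force: [0.2, 0.7, -0.0]
grip_width: 0.0176
```

```bash
python3 - <<'E'
from h import *
s=sense();c=camera("wrist");cv2.imwrite("pics/w12.png",c["color"])
r=s["ee_rot"];print(s["clock"],s["position"],r,"phi",(90-(r[0]-r[2]))%360-360,s["contact_force"])
h=cv2.cvtColor(c["color"],cv2.COLOR_BGR2HSV);im=c["color"]
for y in list(range(4,250,12)):
    g=im[y,230:410].astype(float);w=np.clip(g[:,1]-(g[:,0]+g[:,2])/2-15,0,None)
    x=230+np.flatnonzero(w>0);print(y,(x.min(),x.max(),round(230+(w*np.arange(180)).sum()/w.sum(),1)) if len(x) else None,end="; ")
E
```

```text
21.3 [0.56982583 0.27164525 0.20222939] [125.55969422  89.82244662  24.79829504] phi -10.761399184070285 [ 0.20810742  0.69585424 -0.02926077]
4 None; 16 None; 28 None; 40 None; 52 (np.int64(282), np.int64(351), np.float64(318.5)); 64 (np.int64(283), np.int64(350), np.float64(320.2)); 76 (np.int64(282), np.int64(350), np.float64(318.5)); 88 (np.int64(283), np.int64(350), np.float64(321.4)); 100 (np.int64(287), np.int64(350), np.float64(322.3)); 112 (np.int64(305), np.int64(347), np.float64(334.6)); 124 None; 136 None; 148 (np.int64(315), np.int64(319), np.float64(316.9)); 160 (np.int64(315), np.int64(319), np.float64(316.9)); 172 (np.int64(315), np.int64(319), np.float64(316.9)); 184 (np.int64(315), np.int64(319), np.float64(316.9)); 196 (np.int64(315), np.int64(319), np.float64(316.9)); 208 (np.int64(315), np.int64(319), np.float64(317.1)); 220 (np.int64(306), np.int64(331), np.float64(318.1)); 232 (np.int64(304), np.int64(332), np.float64(318.2)); 244 (np.int64(303), np.int64(333), np.float64(318.1));
```

```bash
python3 - <<'E'
from h import *
s=sense();c=camera("wrist");im=c["color"];h=cv2.cvtColor(im,cv2.COLOR_BGR2HSV)
print("beam tool",toolpts(c,s,[[316.9,150],[316.9,200]],.12).tolist(), "cell top tool",toolpts(c,s,[[318.2,232]],s["position"][2]-.0154+.03).tolist())
print([(y,h[y,300].tolist()) for y in range(96,150,2)])
print({y:onplane(c,[[320,y]],.15).round(4).tolist() for y in(112,118,120,124,130)})
E
```

```text
beam tool [[-1.6, -44.5], [-1.7, -4.1]] cell top tool [[-0.9, -16.7]]
[(96, [96, 98, 141]), (98, [96, 97, 139]), (100, [97, 98, 141]), (102, [97, 98, 141]), (104, [96, 95, 140]), (106, [97, 95, 140]), (108, [97, 95, 140]), (110, [96, 97, 139]), (112, [96, 93, 140]), (114, [97, 95, 140]), (116, [93, 49, 157]), (118, [30, 6, 254]), (120, [30, 5, 253]), (122, [30, 5, 253]), (124, [30, 5, 252]), (126, [27, 9, 248]), (128, [28, 16, 237]), (130, [25, 27, 208]), (132, [45, 7, 156]), (134, [108, 18, 215]), (136, [106, 17, 231]), (138, [105, 13, 234]), (140, [105, 6, 247]), (142, [105, 6, 247]), (144, [107, 7, 247]), (146, [107, 7, 247]), (148, [107, 7, 247])]
{112: [[0.5837, 0.3429]], 118: [[0.583, 0.3392]], 120: [[0.5828, 0.338]], 124: [[0.5823, 0.3354]], 130: [[0.5816, 0.3317]]}
```

View pics/w12.png

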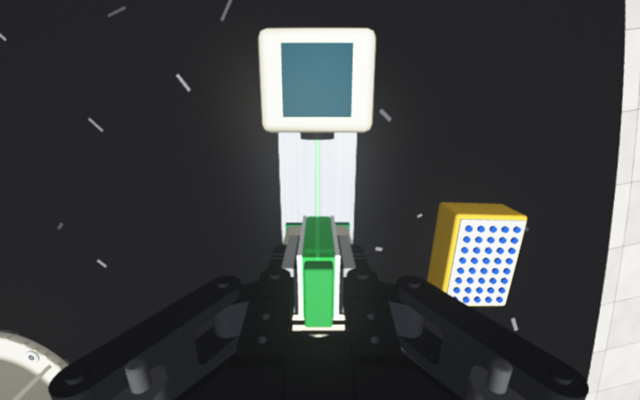

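The view shows the beam at column 317, parallel to the cell and lined up with its centre (318). The lamp top spans rows 29–131 and columns 260–375. I'll check the centre along the gap using the lamp as well.

```bash
python3 - <<'E'
from h import *
s=sense();c=camera("wrist");h=cv2.cvtColor(c["color"],cv2.COLOR_BGR2HSV);print(s["position"])
print([(y,h[y,318].tolist()) for y in range(24,36,2)])
u=np.array([np.cos(np.radians(79.3)),np.sin(np.radians(79.3))])
p=onplane(c,[[318,29],[318,131],[260,80],[376,80]],.15)*1000;print(p,p@u)
lc=(p[0]+p[1])/2@u
d=np.load("w11.npy",allow_pickle=True).item()["c"];q=onplane(d,[[320,94.5],[320,169]],.15)*1000@u
print("lamp c",lc,"det c",q.mean(),q,"dist (182.5)",lc-q.mean(),"mid",(lc+q.mean())/2-1.25,"mid from gap",(p[1]@u+q[0])/2,"tcp",s["position"][:2]*1000@u)
E
```

```text
[0.56946685 0.27170169 0.20170352]
[(24, [110, 19, 40]), (26, [20, 13, 61]), (28, [24, 28, 227]), (30, [28, 12, 248]), (32, [26, 7, 251]), (34, [30, 4, 252])]
[[591.4221431  391.4126425 ]
 [579.9123658  331.29365254]
 [549.8187054  369.46025321]
 [622.00666527 355.66416943]] [494.41441882 433.20374858 465.11935073 464.96603644]
lamp c 463.8090837006192 det c 282.23398767213985 [316.11510549 248.35286986] dist (182.5) 181.57509602847938 mid 371.77153568637954 mid from gap 374.6594270316508 tcp 372.7085358387905
```

>>> {"fn": "carry_out", "kwargs": {
  "commands": [0, 0, 0.004, -0.04, 0, 0, 0, 0, 0, 0.004, -0.1, 0, 0, 0, 0, 0, 0.004, -0.16, 0, 0, 0, 0, 0, 0.004, -0.2, 0, 0, 0, 0, 0, 0.004, -0.22, 0, 0, 0, 0, 0, 0.004, -0.226, 0, 0, 0, 0, 0, 0.004, -0.226, 0, 0, 0, 0, 0, 0.004, -0.226, 0, 0, 0, 0, 0, 0.004, -0.226, 0, 0, 0, 0, 0, 0.004, -0.226, 0, 0, 0]
}}

```text
clock: 22.7
position: [0.5688, 0.2732, 0.11]
ee_rot: [126.7, 90.0, 25.9]
contact_force: [-0.6, 0.2, -0.0]
grip_width: 0.0176
```

```bash
python3 - <<'E'
from h import *
s=sense();c=camera("wrist");im=c["color"]
r=s["ee_rot"];print(s["clock"],s["position"],"pitch",r[1],"phi",(90-(r[0]-r[2]))%360-360,s["contact_force"],s["grip_width"],s["dq"].round(2))
for y in range(110,250,10):
    g=im[y,290:350].astype(float);w=np.clip(g[:,1]-(g[:,0]+g[:,2])/2-15,0,None);x=290+np.flatnonzero(w>0)
    print(y,(x.min(),x.max()) if len(x) else None,end="; ")
a=cv2.resize(im[80:350,170:470],(500,450),interpolation=2);d=camera("side")["color"][60:200,240:330]
cv2.imwrite("pics/w13.png",np.hstack([a,cv2.resize(d,(289,450),interpolation=2)]))
E
```

```text
22.7 [0.5688247  0.27315049 0.10997791] pitch 89.97560114211228 phi -10.739234634708737 [-0.64202644  0.17770087 -0.02944359] 0.017575752063337863 [-0.04  0.09  0.09 -0.1  -0.03 -0.17]
110 None; 120 None; 130 None; 140 None; 150 None; 160 (np.int64(316), np.int64(316)); 170 (np.int64(315), np.int64(323)); 180 (np.int64(315), np.int64(323)); 190 (np.int64(315), np.int64(323)); 200 (np.int64(315), np.int64(323)); 210 (np.int64(315), np.int64(323)); 220 (np.int64(306), np.int64(331)); 230 (np.int64(304), np.int64(332)); 240 (np.int64(303), np.int64(333));
```

The picture limit is reached, so the last checks are numeric. The beam spans columns 315–323 (centre 319) and the cell is centred on 318.2, at about 2 px/mm. TCP z is 0.110, which puts the glass middle at about 119.6 mm. One last check of ambers and bystanders, then I'll hand in.

```bash
python3 - <<'E'
from h import *
t=camera("top");t0=dict(t,color=cv2.imread("pics/top0.png"))
for k in blobs(t,*ORANGE,12):print("amber/bottle",cv2.boundingRect(k),rect(t,k,.061))
d=cv2.absdiff(t["color"],t0["color"]).max(2)
for n,(x,y,w,h) in dict(tipbox=(240,128,60,42),bottle=(352,124,32,34),clears=(403,198,42,20)).items():print(n,d[y:y+h,x:x+w].max())
s=sense();print(s["clock"],s["position"],s["ee_rot"][1],s["contact_force"],s["grip_width"],s["dq"].round(2))
finish_job()
E
```

```text
amber/bottle (432, 225, 5, 12) (array([ 475.5, -288.7]), array([31.1,  9.3]), -16.3)
amber/bottle (409, 222, 5, 12) (array([ 488.3, -226.1]), array([30.4,  8.6]), -11.9)
amber/bottle (360, 130, 18, 17) (array([ 745. , -132.1]), array([49.1, 43.1]), 60.3)
tipbox 11
bottle 11
clears 8
22.85 [0.56872587 0.27313817 0.10976446] 89.99385155054 [ 0.43219545 -0.03300156 -0.32752911] 0.017556540726873817 [ 0.02  0.04  0.01  0.12  0.03 -0.07]
the job is handed in; nothing more can be done
```

I set both amber cells down in the empty pockets of the blue tray. I then handed the job in at 22.9 s with the green cell held still in the photometer beam.

**Ambers:** before each release, the arm read 5 mm above its pick height with the cell pressing on the pocket floor. At the end the top camera put both cells within about 1.5 mm of the pocket centres.

**Green cell:**
- **Height and position:** the middle of the glass is about 119.5 mm above the bench, and the beam is within about 0.5 mm of the cell's centre line.
- **Angle and contact:** its angle matches the measured beam direction (79.3°). The grip reads 17.6 mm and there is no contact force.
- **Least certain:** where it sits along the gap. My estimates from the two housings differed by about 3 mm, and the measured gap was 117 mm instead of 115 mm. I placed the cell between the estimates.

**Clear cells, bottle and tip box:** these show no change in the top camera view.

**Not checked by eye:** I tried to view the final hold, but the 12-picture limit had been reached. The last checks are from numbers only.

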